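# Load the condiment holder for the table

## Robot

A 6-joint arm with a two-finger parallel gripper is mounted at the origin on a cart in front of the work surface, level with it; the furniture and walls round the work are solid. World frame = base frame: x ahead of the robot, y to its left, z up, the work surface at z = 0. Lengths are in mm, angles in rad, forces in N, time in s.
With the tool pointing down it reaches from about 200 to 875 mm from the base axis. Payload 3.4 kg.
Tool frame: the origin (TCP) lies at the very end of the fingers, on their centre line; the grasp point (between the pads) lies 19 mm behind it (r.tcp_to_grasp is the distance from the TCP to the grasp point, in mm); z points along the fingers, y is the direction in which the jaws open and shut (so a half turn about z gives the same grasp; the last joint's range is limited). The gripper opens to 94 mm and grips with 3 to 60 N. Pads are 16 mm wide; open, the fingers measure 119 mm over their backs; the gripper's body (75 mm by 177 mm) begins 78 mm behind the grasp point.
Start: joints at [1.004, 0.276, 1.505, -0, 1.361, -0.121], TCP at [247.95, 518.831, 205.493] pointing down, gripper open.
Joint ranges: [-2.89, 2.89], [-0.75, 2.08], [0.22, 2.7], [-1.18, 4.32], [0.11, 2.71], [-2.7, 2.7]. Speed limits (rad/s): [2.57, 2.57, 3.14, 3.14, 3.14, 3.14].

## Interface

Orientations are given as a unit quaternion [x, y, z, w].
In Python, from plant import r gives the robot as it stands.
- The arm moves only by the tool jog_arm, never from a script. Its argument "increments" is text: rows parted by semicolons, each of 4 numbers parted by spaces: the shift along the tool's x, y, z in mm, then the turn about the tool's z in degrees. A call has 1 to 20 rows; each row is the pose to reach, as a shift and turn from the pose commanded when the call began, along the tool's axes at that moment; what a row does not reach only later rows make up. A row lasts 1/8 s, in which the tool goes at most 62.5 mm and 10.7 degrees, less where a joint would pass 70% of its speed; a pose out of reach is approached as far as the arm can. A call with a gripper value outside its range is refused whole. "hand" is the opening, from 0 (shut) to 1 (fully open), set as the call begins (left out, the last holds). The fingers move at their own pace and stop on an object; "force" is the grip in N (left out, the last holds). Time passes only in rows, so rows that repeat a pose let the fingers close. It gives the time, the measured TCP pose, the force and the opening at its end, in the units of the state.
- r.get_obs(): the state, without advancing time (a new reading comes with each control period).
- r.camera(name): name is "side" or "top"; returns the picture (400x640x3 uint8, red, green, blue); there is no depth.
- r.camera_model(name): a dict with "K" (3x3 intrinsics, pixels), "world_from_camera" (4x4, takes a point from camera to world coordinates). Camera axes: x right, y up, looking along -z (the intrinsics and any distortion apply to the point x, -y, -z); pixel columns grow to the right and rows downward; lengths in mm; the calibration is good to about 2 mm. A picture is of the moment at which its call begins. camera_model takes no time and is no camera call.
- r.finish_job(): hands the job in, once; it reports no verdict.
The state is a dict: "clock": time; "qpos": joint angles; "joint_velocities": joint speeds; "tau": joint torques, N m; "eef_pos": TCP position; "tool_rot": TCP orientation; "ft_force": force on the tool from outside, world axes, zero at the start; "moment": the same for the moment, N m; "gripper_width": finger opening in mm.
Only numpy, scipy, OpenCV 4.12 (cv2) and the standard library are available. Lean on these libraries where they do the work, as an engineer would, in place of code of your own. Each camera call takes 0.05 s, during which the arm holds its last target. There are 200 camera calls.

## Task

Fill the wooden condiment holder for the table: stand the pepper mill and the low red-lidded pot in its two wide bores and the two slim black-capped spice jars in its two narrow bores (either of the two each time), all upright and right down on the bore floors. Leave the taller red-lidded jar and the spice jar with the wide red cap standing where they are.

Things in the scene. Friction and masses are not known exactly. Their poses are not given: they have to be found in the camera images.
- holder: Wooden block 148 mm (its x) by 166 mm (its y), 26 mm high, fixed, turned any way round, at the right of the worktop. Origin at the centre of its underside, z up. Round bores from above, 18 mm deep, floors 8 mm above the worktop: two wide, 72 mm across, at x = +31, y = +40 and -40 mm; two narrow, 54 mm across, at x = -39, y = +40 and -40 mm. Tall things in it hinder a gripper that must go lower beside them.
- shelf_goods_1: Fixed groceries packed together in mid worktop (none belongs, whatever their caps): x 0.37 to 0.62, y -0.12 to 0.20 m, 210 mm tall; carry things over them. Loose things stand left and right of them in rows along x, about 120 mm apart, with most room for fingers before and behind (along x). Pans hang at the back beyond x = 0.63 m, down to 0.2 m above the worktop; all moves start and end at x below 0.57: stay there.
- low_pot: Low plastic pot with a red lid, 58 mm in diameter, 50 mm high, about 0.09 kg. Belongs in a wide bore. Stands upright; origin at the centre of its underside, z up along its axis; round, so its yaw does not matter.
- pepper_mill: Brown turned wooden pepper mill, 160 mm high with a small knob on top, foot 58 mm in diameter, waisted; its round head, 50 mm in diameter and widest at 132 mm above the foot, is a good place to grip (the head does not turn). About 0.18 kg. Belongs in a wide bore. Stands upright; origin at the centre of its underside, z up along its axis; round, so its yaw does not matter.
- spice_a: Slim spice jar with a smooth black cap, 41 mm in diameter from foot to cap, 105 mm high, about 0.11 kg. Belongs in a narrow bore. Stands upright; origin at the centre of its underside, z up along its axis; round, so its yaw does not matter.
- spice_b: The second slim spice jar with a smooth black cap, nearly the same as the first: 41 mm in diameter, 105 mm high, about 0.11 kg. Belongs in a narrow bore. Stands upright; origin at the centre of its underside, z up along its axis; round, so its yaw does not matter.
- tall_jar: Look-alike of the low pot: a glass jar with a red lid, but 86 mm high and 62 mm in diameter, about 0.36 kg. Stays where it is. Stands upright; origin at the centre of its underside, z up along its axis; round, so its yaw does not matter.
- red_spice: Look-alike of the spice jars: a spice jar of 106 mm height whose red cap is wider (45 mm) than its body. Stays where it is. Stands upright; origin at the centre of its underside, z up along its axis; round, so its yaw does not matter.
Not all that is in view belongs to the job. Of the things shaped like the pepper_mill, the brown one is meant.

How it is judged:
By the outcome, as a careful person would: the job done as asked, in the order asked, and still so for the second after the job is handed in, with the robot touching nothing.
It also fails if it takes over 115 s, if anything falls off the work surface, if the arm or the gripper's body presses on something with over 40 N, if the wrist force passes 120 N, or if a joint passes its speed limit or range.

## Working session

There is one attempt and no reset: what is moved stays moved. The work goes in short steps, Python scripts to look and compute and a tool call to move; the robot and the scene stay as the last step left them, time stands still between calls to the robot, and variables do not carry over. Pictures are saved under pics/ and viewed, about 12 in all and at most 16, crops included, and the job is handed in when it is done.

Besides the shell and the picture viewer there is one more tool, called after "Call:" as name(argument=value, ...), one argument or row to a line, values as JSON. jog_arm: Moves the arm, as the interface text tells. Its arguments: {"type":"object","properties":{"increments":{"type":"string"},"hand":{"type":"number"},"force":{"type":"number"}},"required":["increments"]}

```bash
mkdir -p pics; ls; cat > h.py <<'E'
import numpy as np, cv2
from plant import r
def snap(cam,name):
    im=r.camera(cam); cv2.imwrite(f'pics/{name}.png',im[:,:,::-1]); return im
def model(cam):
    m=r.camera_model(cam); return np.array(m['K']),np.array(m['world_from_camera']),m
def px2w(cam,u,v,z):
    K,T,m=model(cam); d=np.array(m.get('dist',m.get('distortion',np.zeros(5))),float)
    p=cv2.undistortPoints(np.array([[[u,v]]],float),K,d)[0,0]
    ray=T[:3,:3]@np.array([p[0],-p[1],-1]); o=T[:3,3]; t=(z-o[2])/ray[2]; return o+t*ray
def w2px(cam,P):
    K,T,m=model(cam); d=np.array(m.get('dist',m.get('distortion',np.zeros(5))),float)
    c=(np.linalg.inv(T)@np.r_[P,1])[:3]; c=c*[1,-1,-1]
    return cv2.projectPoints(c.reshape(1,1,3),np.zeros(3),np.zeros(3),K,d)[0].ravel()
E
python3 - <<'E'
from h import *
for c in('top','side'):
    im=snap(c,c+'0'); print(r.camera_model(c))
print(r.get_obs())
E
```

```text
pics
{'K': array([[380.10252567,   0.        , 323.08761935],
       [  0.        , 380.10252567, 198.16868877],
       [  0.        ,   0.        ,   1.        ]]), 'world_from_camera': array([[ 1.13063005e-03,  9.83570563e-01, -1.80520551e-01,
         3.19771941e+02],
       [-9.97258662e-01,  1.44649629e-02,  7.25667022e-02,
        -5.24253675e+01],
       [ 7.39856952e-02,  1.79943637e-01,  9.80890618e-01,
         1.04308922e+03],
       [ 0.00000000e+00,  0.00000000e+00,  0.00000000e+00,
         1.00000000e+00]])}
{'K': array([[432.93226323,   0.        , 318.97203889],
       [  0.        , 432.93226323, 197.93005564],
       [  0.        ,   0.        ,   1.        ]]), 'world_from_camera': array([[-9.98521966e-01, -5.07411039e-02,  1.94736547e-02,
         5.27661397e+02],
       [ 5.40483867e-02, -8.89385454e-01,  4.53951854e-01,
         4.34860703e+02],
       [-5.71443292e-03,  4.54333417e-01,  8.90813387e-01,
         1.20493353e+03],
       [ 0.00000000e+00,  0.00000000e+00,  0.00000000e+00,
         1.00000000e+00]])}
{'clock': 0.1, 'qpos': array([ 1.00398347e+00,  2.76563535e-01,  1.50593879e+00, -2.75810609e-05,
        1.36070558e+00, -1.21005073e-01]), 'joint_velocities': array([ 1.56836385e-04, -2.12427836e-03, -2.20689648e-03, -4.03075529e-05,
        6.48830093e-04,  1.17059907e-03]), 'tau': array([ 5.03103820e-04, -4.05453014e+01, -2.37777758e+01,  7.02576013e-02,
        2.98475032e-02, -1.53067003e-05]), 'eef_pos': array([247.69119165, 518.38702599, 204.70011284]), 'tool_rot': array([ 2.21059712e-01,  9.75259940e-01, -7.64877750e-04, -2.59610427e-04]), 'ft_force': array([-0.525749  , -0.09757001, -0.07135674]), 'moment': array([ 0.04693323, -0.00390665,  0.02035224]), 'gripper_width': 93.70495479038138}
```

View pics/top0.png

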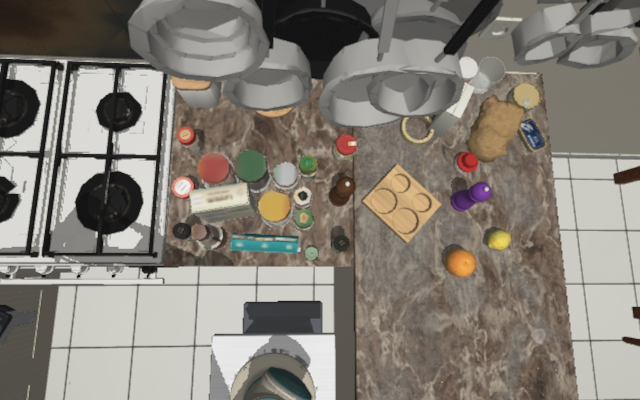

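View pics/side0.png

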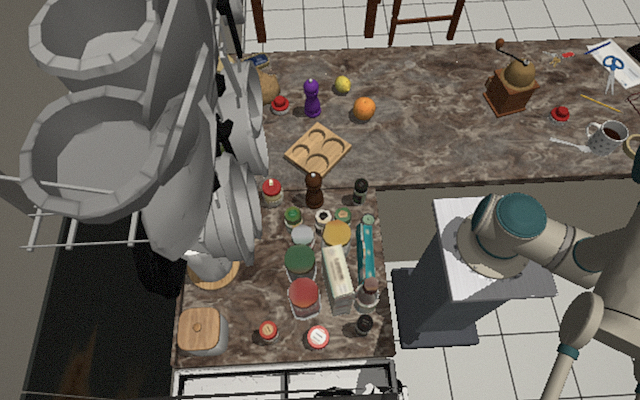

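```bash
python3 - <<'E'
import cv2,numpy as np
t=cv2.imread('pics/top0.png');s=cv2.imread('pics/side0.png')
f=lambda im,x,y,w,h,k:cv2.resize(im[y:y+h,x:x+w],None,fx=k,fy=k,interpolation=cv2.INTER_CUBIC)
A=f(t,165,115,65,135,4);B=f(t,320,125,130,135,4)
cv2.imwrite('pics/c1.png',np.hstack([A,B]))
A=f(s,240,310,150,45,5);B=f(s,250,115,150,75,5)
cv2.imwrite('pics/c2.png',np.vstack([A,B]))
E
```

```text
(no output)
```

View pics/c1.png

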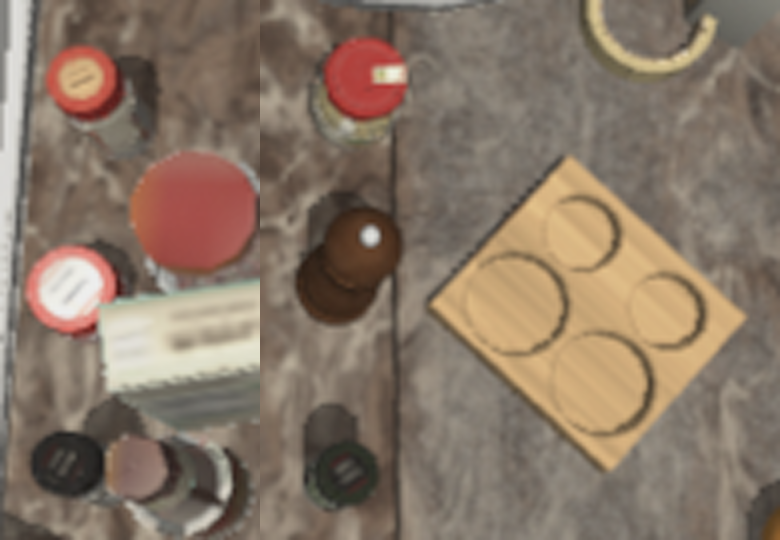

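View pics/c2.png

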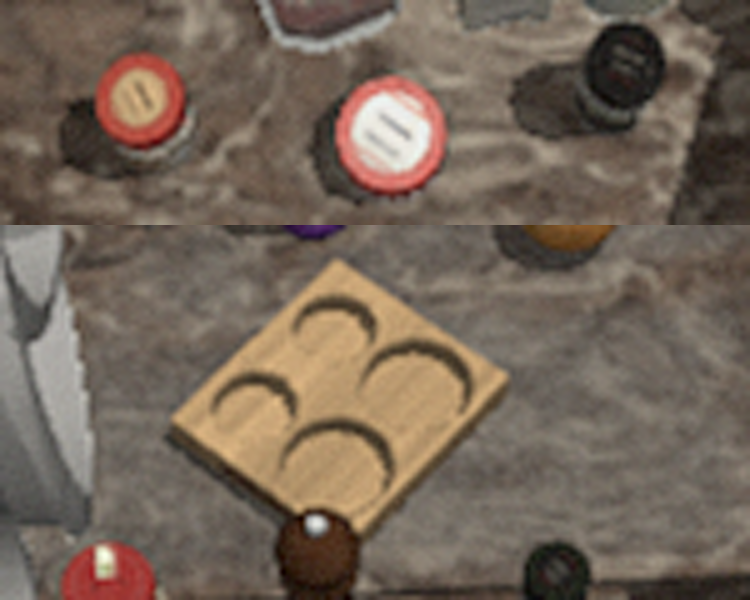

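```bash
python3 - <<'E'
from h import *
T={'pot':((183,187),(318,337),50),'spL':((181.7,231),(364.8,323.2),105),'spR':((341.2,243),(361.2,184.4),105),'mill':((345.7,186.7),(313.4,180.4),132)}
for k,(a,b,z) in T.items(): print(k,px2w('top',*a,z)[:2].round(1),px2w('side',*b,z)[:2].round(1))
c=lambda x,y:(320+(x-260)/4,125+y/4)
d=lambda x,y:(250+x/5,115+(y-225)/5)
for n,a in dict(c1=(430,302),c2=(570,157),c3=(745,317),c4=(610,470),w1=(516,303),w2=(604,384),n1=(583,234),n2=(668,310)).items(): print(n,px2w('top',*c(*a),26)[:2].round(1))
for n,a in dict(c1=(337,530+15),c2=(172,422),c3=(337,260),c4=(510,378),w1=(337,475),w2=(417,395),n1=(255,422),n2=(335,345)).items(): print(n,px2w('side',*d(*a),26)[:2].round(1))
from scipy.spatial.transform import Rotation as R
print(R.from_quat(r.get_obs()['tool_rot']).as_matrix().round(3))
E
```

```text
pot [526.7 240.1] [526.6 247.3]
spL [406.9 219.8] [408.8 229.6]
spR [ 380.4 -166.8] [ 379.1 -162.6]
mill [ 517.1 -175.8] [ 517.  -168.6]
c1 [ 502.  -236.2]
c2 [ 607.1 -337.6]
c3 [ 494.6 -457.7]
c4 [ 388.  -357.6]
w1 [ 502.2 -296.1]
w2 [ 446.6 -355.8]
n1 [ 551.8 -344.9]
n2 [ 498.8 -403.1]
c1 [ 503.2 -232.5]
c2 [ 604.7 -329.6]
c3 [ 491.7 -452. ]
c4 [ 384.2 -350.8]
w1 [ 500.5 -283.6]
w2 [ 445.5 -341.1]
n1 [ 551.2 -326.5]
n2 [ 496.6 -383.3]
[[-0.902  0.431 -0.001]
 [ 0.431  0.902 -0.001]
 [ 0.    -0.002 -1.   ]]
```

```bash
python3 - <<'E'
from h import *
def tri(a,b):
    A=[];o=[];
    for c,p in(('top',a),('side',b)):
        P0=px2w(c,*p,0);P1=px2w(c,*p,300);d=P1-P0;d/=np.linalg.norm(d);A.append(np.eye(3)-np.outer(d,d));o.append(A[-1]@P0)
    return np.linalg.solve(sum(A),sum(o)).round(0)
for n,a,b in [('browncap',(199.5,232),(370,286)),('redcan',(213.7,168),(304,290)),('pot',(183,187),(318,337)),('spL',(181.7,231),(364.8,323.2)),('redspice',(185.5,135),(268,330)),('spR',(341.2,243),(361.2,184.4))]: print(n,tri(a,b))
t=cv2.imread('pics/top0.png');s=cv2.imread('pics/side0.png')
f=lambda im,x,y,w,h,k:cv2.resize(im[y:y+h,x:x+w],None,fx=k,fy=k,interpolation=cv2.INTER_CUBIC)
cv2.imwrite('pics/c3.png',np.hstack([f(t,165,150,70,110,5)[:500],f(s,280,235,80,100,5)]))
E
```

```text
browncap [397. 158. 185.]
redcan [556. 146. 136.]
pot [528. 245.  37.]
spL [408. 226.  86.]
redspice [652. 230.  95.]
spR [ 380. -167.   98.]
```

View pics/c3.png

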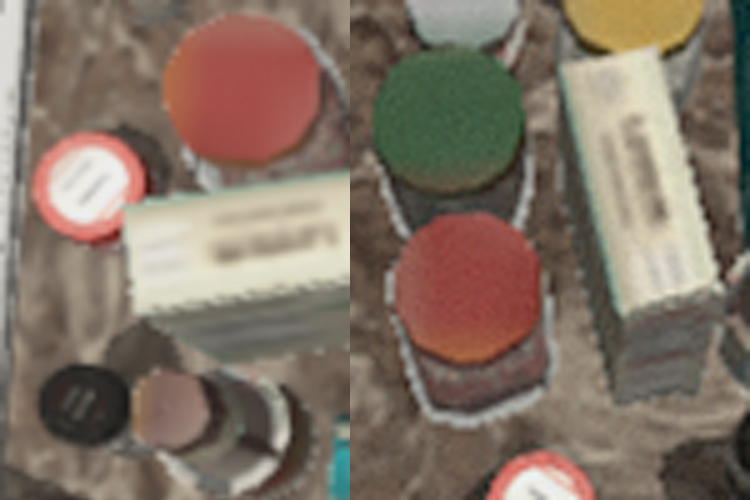

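```bash
python3 - <<'E'
from h import *
for p in((334,315),(350,313)): print('base',px2w('side',*p,0).round())
for p in((335,298.6),(353.6,292)): print([px2w('side',*p,z).round() for z in(120,150,180,210)])
for p in((190,191.6),(192,213.6)): print([px2w('top',*p,z).round() for z in(120,150,180,210)])
E
```

```text
base [480. 183.   0.]
base [435. 180.   0.]
[array([479., 168., 120.]), array([480., 175., 150.]), array([482., 183., 180.]), array([483., 190., 210.])]
[array([431., 154., 120.]), array([434., 162., 150.]), array([436., 169., 180.]), array([439., 177., 210.])]
[array([501., 202., 120.]), array([495., 194., 150.]), array([489., 186., 180.]), array([483., 177., 210.])]
[array([447., 194., 120.]), array([443., 186., 150.]), array([439., 178., 180.]), array([435., 170., 210.])]
```

Call:
jog_arm(
  increments="-123 -41 0 22;-246 -83 0 43;-369 -124 0 64.5;-369 -124 0 64.5;-369 -124 0 64.5;-369 -124 0 64.5;-369 -124 0 64.5;-369 -124 0 64.5;-369 -124 0 64.5;-369 -124 0 64.5;-369 -124 0 64.5;-369 -124 0 64.5",
  hand=1,
  force=15,
)

```text
clock: 1.6
eef_pos: [527.0, 248.4, 205.6]
tool_rot: [0.707, 0.707, 0.0, 0.0]
ft_force: [0.4, 0.5, 0.1]
gripper_width: 94.1
```

Call:
jog_arm(
  increments="0 0 40 0;0 0 80 0;0 0 120 0;0 0 130 0;0 0 130 0;0 0 130 0",
)

```text
clock: 2.35
eef_pos: [528.8, 248.4, 77.2]
tool_rot: [0.707, 0.707, 0.002, 0.001]
ft_force: [-0.9, -0.1, 0.0]
gripper_width: 93.9
```

```bash
python3 - <<'E'
from h import *
t=snap('top','t1');s=snap('side','s1')
f=lambda im,x,y,w,h,k:cv2.resize(im[y:y+h,x:x+w],None,fx=k,fy=k,interpolation=cv2.INTER_CUBIC)[:,:,::-1]
cv2.imwrite('pics/v1.png',np.hstack([f(t,120,120,130,130,3),f(s,235,250,130,130,3)]))
E
```

```text
(no output)
```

View pics/v1.png

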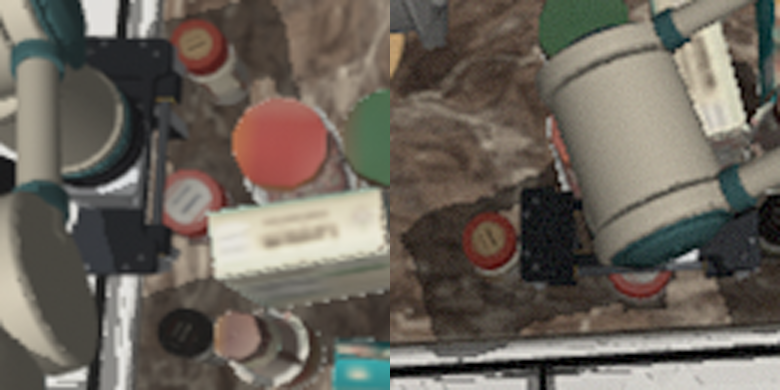

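```bash
python3 - <<'E'
from h import *
for P in((528,248,77),(581,248,77),(475,248,77),(528,248,150)): 
    for c,o in(('top',(120,120)),('side',(235,250))): p=w2px(c,P); print(P,c,p.round(1),((p-o)*3).round())
E
```

```text
(528, 248, 77) top [176.8 184.2] [170. 193.]
(528, 248, 77) side [317.4 335.5] [247. 257.]
(581, 248, 77) top [178.2 164. ] [175. 132.]
(581, 248, 77) side [296.3 336.7] [184. 260.]
(475, 248, 77) top [175.3 204.9] [166. 255.]
(475, 248, 77) side [338.4 334.3] [310. 253.]
(528, 248, 150) top [167.3 177.5] [142. 173.]
(528, 248, 150) side [317.1 330.2] [246. 241.]
```

Call:
jog_arm(
  increments="0 0 20 0;0 0 40 0;0 0 56 0;0 0 56 0;0 0 56 0",
)

```text
clock: 3.08
eef_pos: [528.1, 248.1, 20.2]
tool_rot: [0.707, 0.707, 0.001, 0.0]
ft_force: [0.8, -0.2, 0.5]
gripper_width: 94.0
```

Call:
jog_arm(
  increments="0 0 0 0;0 0 0 0;0 0 0 0;0 0 0 0;0 0 0 0;0 0 0 0;0 0 0 0;0 0 0 0",
  hand=0,
  force=15,
)

```text
clock: 4.08
eef_pos: [527.6, 247.9, 19.6]
tool_rot: [0.707, 0.707, 0.0, 0.0]
ft_force: [0.3, 0.1, 1.4]
gripper_width: 57.4
```

Call:
jog_arm(
  increments="0 0 -30 0;0 0 -80 0;0 0 -140 0;0 0 -200 0;0 0 -260 0;0 0 -280 0;0 0 -280 0;0 0 -280 0",
)

```text
clock: 5.08
eef_pos: [526.5, 247.5, 297.5]
tool_rot: [0.707, 0.707, -0.002, -0.001]
ft_force: [-0.2, -0.7, -1.6]
gripper_width: 58.0
```

Call:
jog_arm(
  increments="-50 -7 0 0;-100 -14 0 0;-150 -21 0 0;-200 -28 0 0;-250 -35 0 0;-300 -42 0 0;-350 -49 0 0;-400 -56 0 0;-450 -63 0 0;-500 -70 0 0;-550 -77 0 0;-595 -80 0 0;-595 -80 0 0;-595 -80 0 0;-595 -80 0 0;-595 -80 0 0",
)

```text
clock: 7.08
eef_pos: [447.2, -345.9, 299.6]
tool_rot: [0.707, 0.707, 0.0, -0.0]
ft_force: [0.2, 0.3, -0.3]
gripper_width: 57.8
```

Call:
jog_arm(
  increments="0 0 50 0;0 0 100 0;0 0 150 0;0 0 200 0;0 0 230 0;0 0 230 0;0 0 230 0;0 0 230 0",
)

```text
clock: 8.07
eef_pos: [448.2, -348.0, 71.4]
tool_rot: [0.707, 0.707, 0.0, 0.002]
ft_force: [-0.3, -0.2, -1.1]
gripper_width: 57.7
```

```bash
cat >> h.py <<'E'
def view(n,a,b,w=130,h=130,k=3):
    f=lambda im,x,y:cv2.resize(im[y:y+h,x:x+w],None,fx=k,fy=k,interpolation=cv2.INTER_CUBIC)[:,:,::-1]
    t=r.camera('top');s=r.camera('side')
    cv2.imwrite(f'pics/{n}.png',np.hstack([f(t,*a),f(s,*b)]))
E
python3 - <<'E'
from h import *
view('v2',(335,120),(260,80))
def C(P):
  for c,o in(('top',(335,120)),('side',(260,80))): p=w2px(c,P); print(P,c,((p-o)*3).round())
o=r.get_obs(); print(o['eef_pos'])
e=o['eef_pos'];C(e+[29,0,0]);C(e-[29,0,0]); C((447,-351,26))
E
```

```text
[ 447.75486262 -347.76302638   70.95340192]
[ 476.75486262 -347.76302638   70.95340192] top [217. 263.]
[ 476.75486262 -347.76302638   70.95340192] side [191. 179.]
[ 418.75486262 -347.76302638   70.95340192] top [220. 329.]
[ 418.75486262 -347.76302638   70.95340192] side [246. 177.]
(447, -351, 26) top [208. 303.]
(447, -351, 26) side [218. 199.]
```

View pics/v2.png

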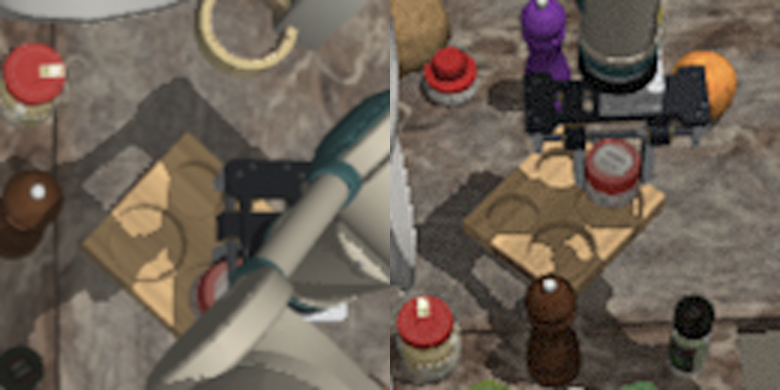

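```bash
python3 - <<'E'
from h import *
for v in(156,160,164): print(px2w('side',260+223/3,80+v/3,101).round(1))
E
```

```text
[ 443.5 -354.3  101. ]
[ 443.9 -349.3  101. ]
[ 444.2 -344.3  101. ]
```

Call:
jog_arm(
  increments="0 0 8 0;0 0 16 0;0 0 24 0;0 0 30 0;0 0 35 0;0 0 35 0;0 0 35 0",
)

```text
clock: 9.05
eef_pos: [447.1, -347.2, 34.6]
tool_rot: [0.707, 0.707, 0.0, 0.0]
ft_force: [0.2, -0.2, -1.3]
gripper_width: 57.7
```

Free of contact at 7 mm above the floor (inside the bore). Down the rest.

Call:
jog_arm(
  increments="0 0 3 0;0 0 5 0;0 0 7 0;0 0 7 0;0 0 7 0",
)

```text
clock: 9.68
eef_pos: [447.0, -347.1, 27.6]
tool_rot: [0.707, 0.707, 0.0, 0.0]
ft_force: [-0.2, -0.1, 1.4]
gripper_width: 57.4
```

Call:
jog_arm(
  increments="0 0 0 0;0 0 0 0;0 0 0 0;0 0 0 0",
  hand=0.85,
)

```text
clock: 10.18
eef_pos: [447.0, -347.1, 27.4]
tool_rot: [0.707, 0.707, 0.0, -0.0]
ft_force: [-0.3, -0.3, -0.1]
gripper_width: 79.6
```

Call:
jog_arm(
  increments="0 0 -30 0;0 0 -80 0;0 0 -140 0;0 0 -200 0;0 0 -260 0;0 0 -270 0;0 0 -270 0;0 0 -270 0",
  hand=1,
)

```text
clock: 11.18
eef_pos: [446.2, -346.3, 295.0]
tool_rot: [0.707, 0.707, 0.0, -0.002]
ft_force: [0.1, 0.7, -0.6]
gripper_width: 94.1
```

Call:
jog_arm(
  increments="50 -3 0 0;100 -6 0 0;150 -9 0 0;200 -12 0 0;250 -15 0 0;300 -18 0 0;350 -21 0 0;400 -24 0 0;450 -27 0 0;500 -30 0 0;550 -35 0 0;576 -39 0 0;576 -39 0 0;576 -39 0 0;576 -39 0 0;576 -39 0 0",
)

```text
clock: 13.18
eef_pos: [408.6, 228.1, 297.4]
tool_rot: [0.708, 0.706, -0.0, 0.0]
ft_force: [0.4, -0.7, 0.7]
gripper_width: 94.4
```

```bash
python3 - <<'E'
from h import *
view('v3',(335,140),(260,100),110,110,4)
E
```

```text
(no output)
```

View pics/v3.png

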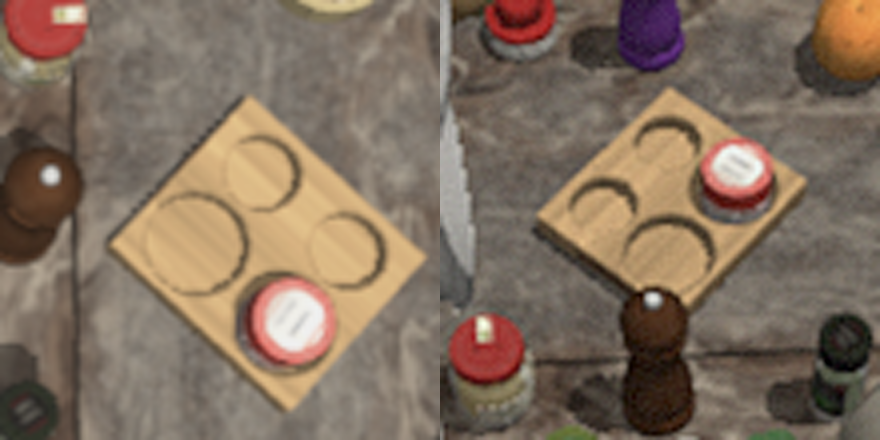

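Call:
jog_arm(
  increments="1 0 50 0;2 0 100 0;2 0 140 0;2 0 180 0;2 0 210 0;2 0 222 0;2 0 222 0;2 0 222 0",
)

```text
clock: 14.28
eef_pos: [409.6, 231.3, 76.7]
tool_rot: [0.707, 0.707, 0.001, 0.001]
ft_force: [-0.5, -0.3, -0.2]
gripper_width: 93.9
```

```bash
python3 - <<'E'
from h import *
view('v4',(120,150),(280,260),110,110,4)
e=r.get_obs()['eef_pos'];print(e,r.get_obs()['ft_force'].round(1))
print(px2w('top',408.25,220,58),px2w('side',260+298/4,100+163/4,58))
# holder centre from v3 corners
t=[(109,244),(249,96),(426,258),(290,411)];s=[(248,312),(97,216),(229,89),(367,182)]
for c,l,o in(('top',t,(335,140)),('side',s,(260,100))): print(c,np.mean([px2w(c,o[0]+a/4,o[1]+b/4,26) for a,b in l],0).round(1))
for n,a in dict(w=(195,243),n1=(262,173),n2=(347,251)).items(): print(n,px2w('top',335+a[0]/4,140+a[1]/4,26).round(1))
E
```

```text
[409.43371972 231.33068319  76.6883273 ] [-0.9 -0.3  0.2]
[ 445.38537919 -352.43931998   58.        ] [ 442.10593212 -351.11579516   58.        ]
top [ 497.4 -347.1   26. ]
side [ 492.7 -342.1   26. ]
w [ 502.2 -295.4   26. ]
n1 [ 552.5 -344.3   26. ]
n2 [ 498.1 -402.3   26. ]
```

View pics/v4.png

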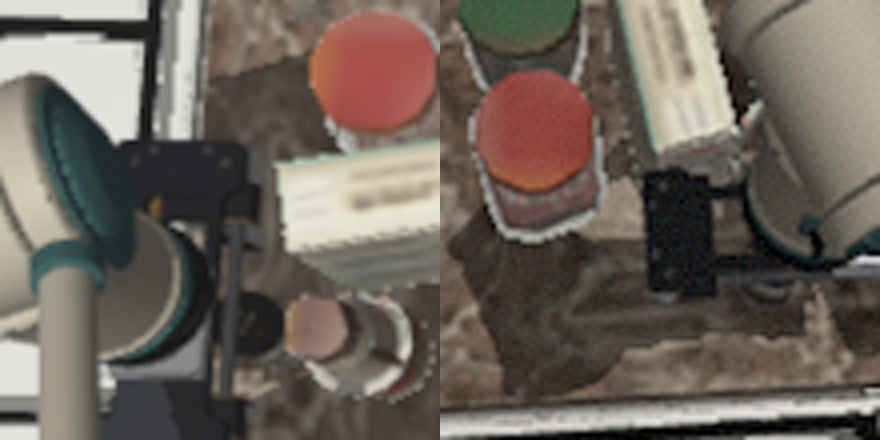

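Call:
jog_arm(
  increments="-3 0 0 0;-3 0 0 0;-3 0 0 0",
)

```text
clock: 14.75
eef_pos: [408.5, 227.9, 75.6]
tool_rot: [0.707, 0.707, 0.0, 0.0]
ft_force: [1.1, 0.6, -0.1]
gripper_width: 94.3
```

Call:
jog_arm(
  increments="0 0 0 0;0 0 0 0;0 0 0 0;0 0 0 0;0 0 0 0;0 0 0 0;0 0 0 0;0 0 0 0;0 0 0 0;0 0 0 0",
  hand=0,
  force=18,
)

```text
clock: 16.0
eef_pos: [408.5, 227.9, 75.5]
tool_rot: [0.707, 0.707, 0.0, 0.0]
ft_force: [0.9, 0.2, -0.4]
gripper_width: 40.4
```

Call:
jog_arm(
  increments="0 0 -30 0;0 0 -80 0;0 0 -140 0;0 0 -200 0;0 0 -250 0;0 0 -250 0;0 0 -250 0",
)

```text
clock: 16.88
eef_pos: [407.6, 227.7, 324.3]
tool_rot: [0.707, 0.707, -0.001, -0.001]
ft_force: [0.2, 0.6, -0.9]
gripper_width: 40.3
```

Call:
jog_arm(
  increments="-50 8 0 0;-100 16 0 0;-150 24 0 0;-200 32 0 0;-250 40 0 0;-300 48 0 0;-350 56 0 0;-400 64 0 0;-450 72 0 0;-500 80 0 0;-550 88 0 0;-600 91 0 0;-624 91 0 0;-624 91 0 0;-624 91 0 0;-624 91 0 0;-624 91 0 0",
)

```text
clock: 19.0
eef_pos: [499.1, -394.9, 326.2]
tool_rot: [0.707, 0.707, 0.0, 0.0]
ft_force: [-0.8, -0.1, -0.9]
gripper_width: 40.7
```

Call:
jog_arm(
  increments="0 0 50 0;0 0 100 0;0 0 150 0;0 0 200 0;0 0 205 0;0 0 205 0;0 0 205 0;0 0 205 0",
)

```text
clock: 20.0
eef_pos: [499.9, -397.0, 122.6]
tool_rot: [0.707, 0.707, 0.0, 0.002]
ft_force: [-0.6, -0.0, -2.1]
gripper_width: 40.5
```

```bash
python3 - <<'E'
from h import *
view('v5',(335,130),(260,70),110,110,4)
print(r.get_obs()['eef_pos'])
E
```

```text
[ 499.45566128 -396.60412588  121.76198727]
```

View pics/v5.png

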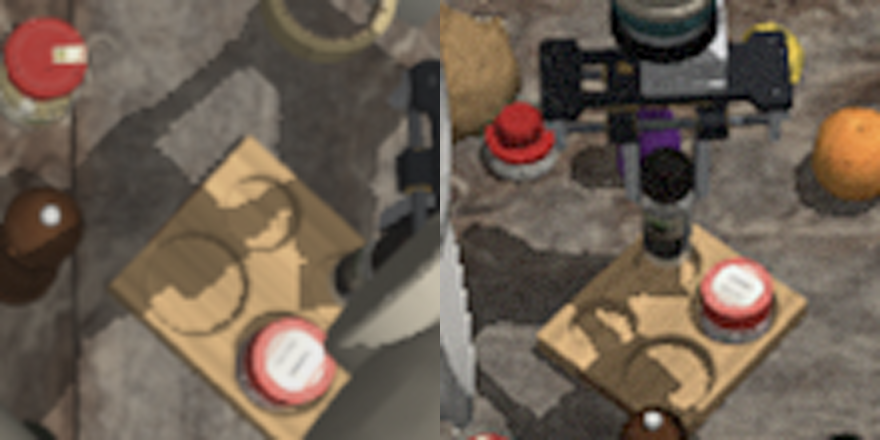

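```bash
python3 - <<'E'
from h import *
print(px2w('side',316.75,113.75,151),px2w('side',316.75,70+240/4,46))
E
```

```text
[ 495.85740036 -388.85904752  151.        ] [ 496.11005656 -404.86456811   46.        ]
```

```bash
python3 - <<'E'
from h import *
s=r.camera('side'); cv2.imwrite('pics/v6.png',cv2.resize(s[100:150,290:350],None,fx=10,fy=10,interpolation=cv2.INTER_CUBIC)[:,:,::-1])
K=lambda P:((w2px('side',P)-[290,100])*10).round()
for y in(-395,-400,-405): print(y,'captop c',K((496,y,151)),'front/back',K((496,y+20.5,151)),K((496,y-20.5,151)),'foot front',K((496,y+20.5,46)))
E
```

```text
-395 captop c [266. 121.] front/back [269. 176.] [263.  68.] foot front [273. 377.]
-400 captop c [265. 108.] front/back [269. 162.] [262.  55.] foot front [272. 364.]
-405 captop c [264.  95.] front/back [268. 149.] [261.  42.] foot front [271. 351.]
```

View pics/v6.png

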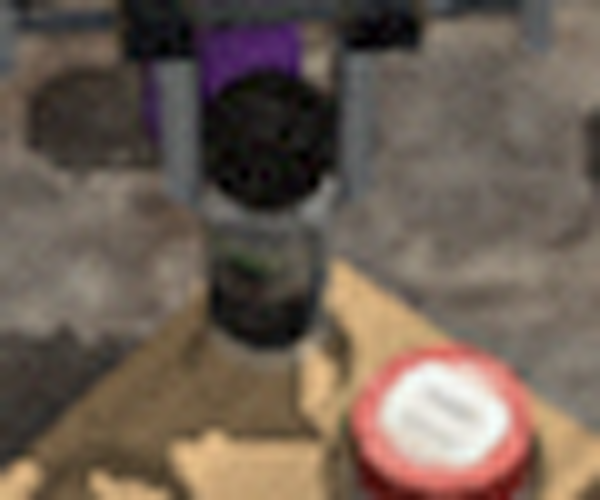

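Call:
jog_arm(
  increments="2 0 8 0;2 0 16 0;2 0 22 0;2 0 26 0;2 0 26 0;2 0 26 0",
)

```text
clock: 20.9
eef_pos: [499.1, -394.3, 94.6]
tool_rot: [0.707, 0.707, 0.0, 0.0]
ft_force: [-0.5, 0.6, -1.3]
gripper_width: 40.3
```

Call:
jog_arm(
  increments="0 0 4 0;0 0 8 0;0 0 10 0;0 0 12 0;0 0 12 0;0 0 12 0",
)

```text
clock: 21.65
eef_pos: [498.9, -394.1, 83.5]
tool_rot: [0.707, 0.707, -0.0, 0.0]
ft_force: [-1.7, 1.1, 5.3]
gripper_width: 40.6
```

Call:
jog_arm(
  increments="0 0 0 0;0 0 0 0;0 0 0 0",
  hand=0.7,
)

```text
clock: 22.02
eef_pos: [499.0, -394.1, 82.2]
tool_rot: [0.707, 0.707, 0.0, -0.0]
ft_force: [-0.4, -0.9, -0.6]
gripper_width: 64.9
```

Call:
jog_arm(
  increments="0 0 -30 0;0 0 -80 0;0 0 -130 0;0 0 -150 0;0 0 -150 0;0 0 -150 0;50 -25 -150 0;100 -50 -150 0;150 -75 -150 0;200 -100 -150 0;230 -117 -150 0;230 -117 -150 0;230 -117 -150 0;230 -117 -150 0",
  hand=1,
)

```text
clock: 23.78
eef_pos: [382.7, -165.1, 231.9]
tool_rot: [0.708, 0.707, -0.0, -0.0]
ft_force: [0.5, 0.7, -0.2]
gripper_width: 94.3
```

Call:
jog_arm(
  increments="0 0 40 0;0 0 80 0;0 0 120 0;0 0 125 0;0 0 125 0;0 0 125 0",
)

```text
clock: 24.52
eef_pos: [383.5, -165.0, 108.8]
tool_rot: [0.707, 0.707, 0.0, 0.002]
ft_force: [-0.3, 0.8, -0.2]
gripper_width: 94.0
```

```bash
python3 - <<'E'
from h import *
view('v7',(320,130),(260,100),110,130,4)
print(r.get_obs()['eef_pos'],r.get_obs()['qpos'].round(2))
E
```

```text
[ 383.14533778 -164.75713326  108.7235115 ] [-0.57  0.12  1.97  0.    1.04 -0.57]
```

View pics/v7.png

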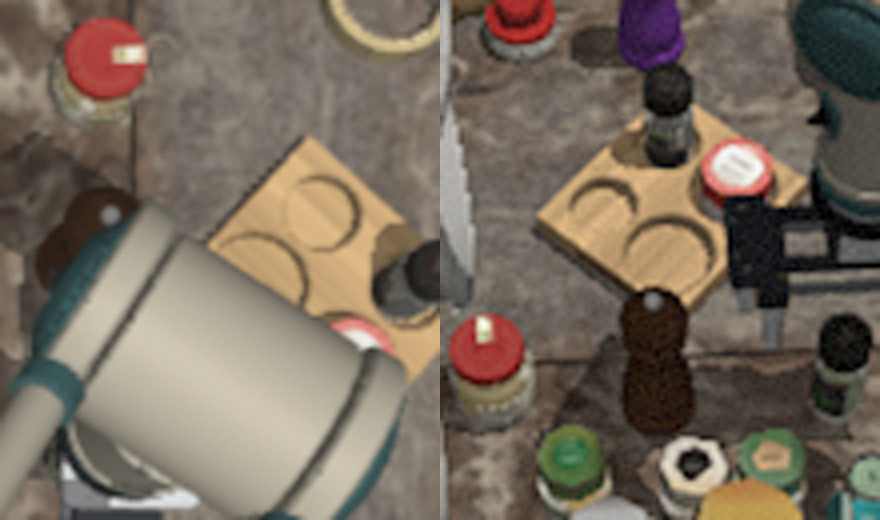

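```bash
python3 - <<'E'
from h import *
print((w2px('side',(434,-165,109))-[260,100])*4+[440,0], (w2px('side',(383,-165,105))-[260,100])*4+[440,0],px2w('side',260+403/4,100+336/4,105))
E
```

```text
[769.18308985 335.85103538] [839.14715596 334.99071379] [ 380.29579507 -164.00896587  105.        ]
```

Call:
jog_arm(
  increments="0 0 15 0;0 0 33 0;0 0 33 0;0 0 33 0",
)

```text
clock: 25.12
eef_pos: [382.8, -164.4, 75.3]
tool_rot: [0.707, 0.707, 0.0, 0.001]
ft_force: [0.1, -0.5, 1.7]
gripper_width: 93.9
```

Call:
jog_arm(
  increments="0 0 0 0;0 0 0 0;0 0 0 0;0 0 0 0;0 0 0 0;0 0 0 0;0 0 0 0;0 0 0 0;0 0 0 0;0 0 0 0",
  hand=0,
)

```text
clock: 26.38
eef_pos: [382.1, -164.0, 74.4]
tool_rot: [0.707, 0.707, 0.0, -0.0]
ft_force: [0.4, -0.4, -0.0]
gripper_width: 40.7
```

Call:
jog_arm(
  increments="0 0 -30 0;0 0 -80 0;0 0 -140 0;0 0 -190 0;0 0 -200 0;-30 30 -200 10;-60 60 -200 20;-90 90 -200 30;-120 115 -200 40;-150 140 -200 50;-178 172 -200 60;-178 172 -200 70;-178 172 -200 80;-178 172 -200 90;-178 172 -200 90;-178 172 -200 90;-178 172 -200 90",
)

```text
clock: 28.5
eef_pos: [553.8, -342.0, 274.0]
tool_rot: [1.0, 0.0, -0.0, -0.0]
ft_force: [-0.7, -0.3, -0.3]
gripper_width: 40.1
```

Call:
jog_arm(
  increments="0 0 50 0;0 0 100 0;0 0 140 0;0 0 150 0;0 0 150 0;0 0 150 0",
)

```text
clock: 29.25
eef_pos: [555.3, -343.1, 126.7]
tool_rot: [1.0, -0.0, 0.002, 0.001]
ft_force: [-0.4, -0.2, -0.7]
gripper_width: 40.5
```

```bash
python3 - <<'E'
from h import *
s=r.camera('side'); cv2.imwrite('pics/v8.png',cv2.resize(s[90:190,260:370],None,fx=7,fy=6,interpolation=cv2.INTER_CUBIC)[:,:,::-1])
e=r.get_obs()['eef_pos']; print(e)
K=lambda P:((w2px('side',P)-[260,90])*[7,6]).round()
z=e[2]-74.4
print('foot c',K((554,e[1],z)),'front',K((554,e[1]+20.5,z)),'capback',K((554,e[1]-20.5,z+105)),'bore c',K((554,-342,26)))
E
```

```text
[ 555.20307776 -343.09873949  126.69525369]
foot c [277. 333.] front [279. 366.] capback [264. 181.] bore c [280. 362.]
```

View pics/v8.png

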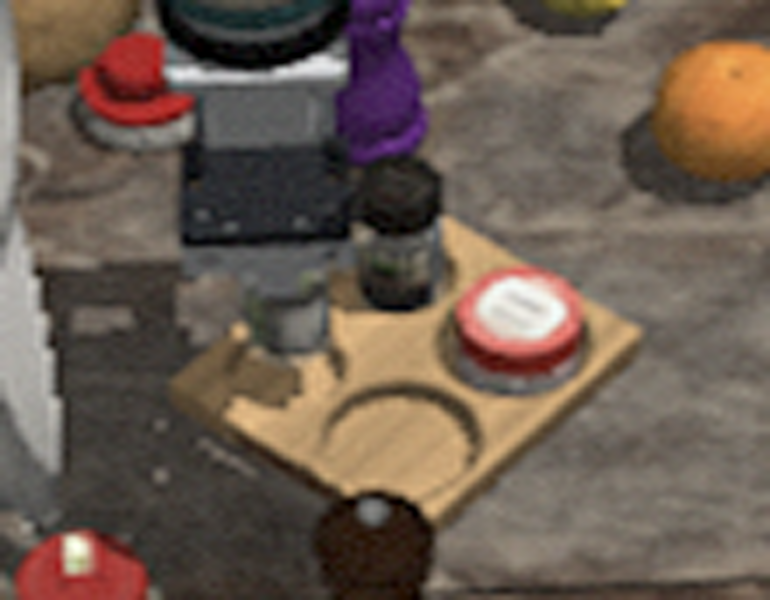

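Call:
jog_arm(
  increments="0 -2 10 0;0 -2 20 0;0 -2 28 0;0 -2 32 0;0 -2 32 0;0 -2 32 0",
)

```text
clock: 30.05
eef_pos: [554.2, -340.3, 92.6]
tool_rot: [1.0, -0.0, 0.0, 0.0]
ft_force: [0.4, -0.5, -2.2]
gripper_width: 40.3
```

Call:
jog_arm(
  increments="0 0 4 0;0 0 7 0;0 0 9 0;0 0 9 0;0 0 9 0",
)

```text
clock: 30.68
eef_pos: [554.1, -340.2, 83.5]
tool_rot: [1.0, -0.0, 0.0, 0.0]
ft_force: [-0.5, 0.4, -1.5]
gripper_width: 40.4
```

One mm more, then release and go to the mill.

Call:
jog_arm(
  increments="0 0 1 0;0 0 1.5 0;0 0 1.5 0",
)

```text
clock: 31.05
eef_pos: [554.2, -340.3, 82.4]
tool_rot: [1.0, -0.0, 0.0, 0.0]
ft_force: [-0.2, 1.1, 1.9]
gripper_width: 40.2
```

Call:
jog_arm(
  increments="0 0 0 0;0 0 0 0;0 0 0 0;0 0 0 0",
  hand=0.7,
)

```text
clock: 31.55
eef_pos: [554.0, -340.2, 81.8]
tool_rot: [1.0, -0.0, -0.0, -0.0]
ft_force: [0.2, 0.3, -0.1]
gripper_width: 66.1
```

Call:
jog_arm(
  increments="0 0 -30 0;0 0 -80 0;0 0 -130 0;0 0 -190 0;0 0 -200 0;0 0 -200 0;-10 -40 -200 -10;-20 -80 -200 -20;-30 -120 -200 -30;-36 -168 -200 -40;-36 -168 -200 -50;-36 -168 -200 -60;-36 -168 -200 -70;-36 -168 -200 -80;-36 -168 -200 -90;-36 -168 -200 -90;-36 -168 -200 -90",
  hand=1,
)

```text
clock: 33.67
eef_pos: [517.5, -171.9, 280.5]
tool_rot: [0.708, 0.706, -0.0, -0.001]
ft_force: [-0.0, -0.6, -0.2]
gripper_width: 93.8
```

```bash
python3 - <<'E'
from h import *
view('v9',(315,120),(260,100),110,110,4)
print(r.get_obs()['eef_pos'],r.get_obs()['qpos'].round(2))
E
```

```text
[ 517.85542292 -172.06912829  281.24134502] [-0.45  0.2   1.42  0.    1.52 -0.45]
```

View pics/v9.png

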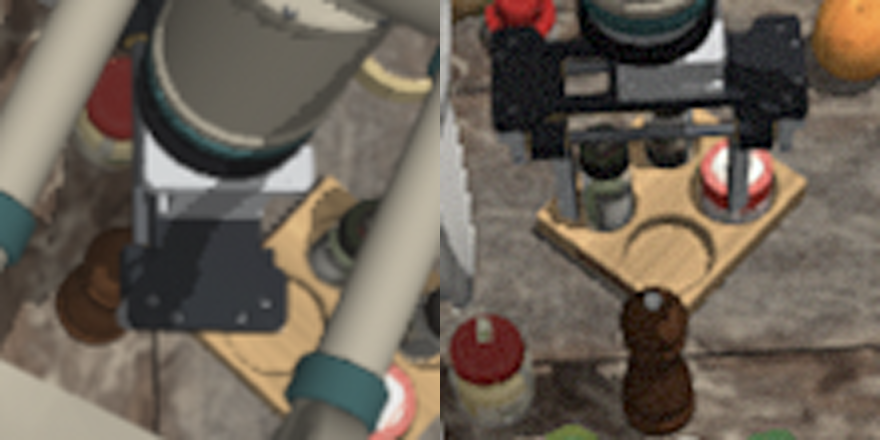

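Call:
jog_arm(
  increments="0 1 50 0;0 1 100 0;0 1 130 0;0 1 155 0;0 1 167 0;0 1 167 0;0 1 167 0",
)

```text
clock: 34.65
eef_pos: [520.0, -172.5, 116.0]
tool_rot: [0.707, 0.707, 0.0, 0.001]
ft_force: [-0.2, 0.4, 0.9]
gripper_width: 94.4
```

Call:
jog_arm(
  increments="0 0 0 0;0 0 0 0;0 0 0 0;0 0 0 0;0 0 0 0;0 0 0 0;0 0 0 0;0 0 0 0;0 0 0 0;0 0 0 0",
  hand=0,
  force=25,
)

```text
clock: 35.9
eef_pos: [519.3, -172.2, 115.0]
tool_rot: [0.707, 0.707, 0.0, 0.0]
ft_force: [1.7, 0.3, 0.2]
gripper_width: 47.6
```

Call:
jog_arm(
  increments="0 0 -20 0;0 0 -40 0;0 0 -60 0;0 0 -60 0;0 0 -60 0;-20 -3 -60 0;-40 -6 -60 0;-60 -9 -60 0;-80 -12 -60 0;-100 -14 -60 0;-120 -16 -60 0;-120 -16 -60 0;-120 -16 -60 0;-120 -16 -60 0;-120 -16 -60 0;-120 -16 -60 0",
)

```text
clock: 37.9
eef_pos: [503.1, -291.7, 175.0]
tool_rot: [0.707, 0.707, 0.0, 0.0]
ft_force: [0.6, -0.2, -1.6]
gripper_width: 47.8
```

```bash
python3 - <<'E'
from h import *
s=r.camera('side'); t=r.camera('top')
A=cv2.resize(s[85:185,270:350],None,fx=6,fy=6,interpolation=cv2.INTER_CUBIC);B=cv2.resize(t[150:250,350:400],None,fx=6,fy=6,interpolation=cv2.INTER_CUBIC)
cv2.imwrite('pics/v10.png',np.hstack([A,B])[:,:,::-1])
e=r.get_obs()['eef_pos']; print(e,r.get_obs()['gripper_width'])
z=e[2]-115
K=lambda P:((w2px('side',P)-[270,85])*6).round()
print('foot c',K((e[0],e[1],z)),'front',K((e[0],e[1]+29,z)),'L,R',K((e[0]+29,e[1],z)),K((e[0]-29,e[1],z)),'head',K((e[0],e[1],z+132)),'bore c',K((503.5,-292,26)))
K=lambda P:((w2px('top',P)-[350,150])*6+[480,0]).round()
print('top foot c',K((e[0],e[1],z)),'head',K((e[0],e[1],z+132)),'bore',K((503.5,-292,26)))
E
```

```text
[ 503.12469579 -291.88008285  175.03175029] 48.299720869031106
foot c [278. 432.] front [281. 480.] L,R [222. 435.] [334. 430.] head [275. 283.] bore c [278. 467.]
top foot c [692. 289.] head [772. 228.] bore [675. 302.]
```

View pics/v10.png

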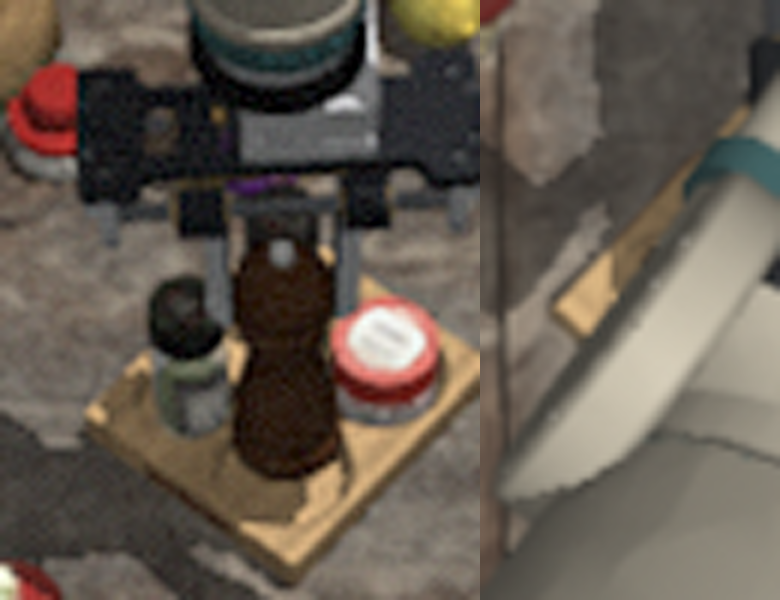

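Call:
jog_arm(
  increments="0 0 10 0;0 0 20 0;0 0 30 0;0 0 36 0;0 0 42 0;0 0 42 0;0 0 42 0",
)

```text
clock: 38.88
eef_pos: [503.2, -292.3, 133.2]
tool_rot: [0.707, 0.707, 0.0, 0.0]
ft_force: [0.5, -0.3, -1.6]
gripper_width: 48.1
```

Call:
jog_arm(
  increments="0 0 4 0;0 0 7 0;0 0 9 0;0 0 9 0;0 0 9 0",
)

```text
clock: 39.5
eef_pos: [503.1, -292.2, 124.0]
tool_rot: [0.707, 0.707, 0.0, 0.0]
ft_force: [0.2, -0.5, -1.9]
gripper_width: 47.5
```

Call:
jog_arm(
  increments="0 0 1 0;0 0 1.5 0;0 0 1.5 0;0 0 1.5 0",
)

```text
clock: 40.0
eef_pos: [503.3, -292.4, 122.9]
tool_rot: [0.707, 0.707, 0.0, 0.001]
ft_force: [-0.1, -0.1, 2.9]
gripper_width: 47.9
```

Call:
jog_arm(
  increments="0 0 0 0;0 0 0 0;0 0 0 0;0 0 0 0",
  hand=0.75,
)

```text
clock: 40.5
eef_pos: [503.0, -292.1, 122.3]
tool_rot: [0.707, 0.707, 0.0, -0.0]
ft_force: [0.1, -1.0, -0.5]
gripper_width: 71.1
```

Call:
jog_arm(
  increments="0 0 -20 0;0 0 -60 0;0 0 -110 0;0 0 -160 0;0 0 -180 0;0 0 -180 0;60 -15 -180 0;120 -30 -180 0;180 -45 -180 0;240 -60 -180 0;300 -75 -180 0;360 -90 -180 0;420 -105 -180 0;480 -120 -180 0;520 -130 -180 0;520 -130 -180 0;520 -130 -180 0;520 -130 -180 0",
)

```text
clock: 42.75
eef_pos: [373.6, 226.8, 301.9]
tool_rot: [0.708, 0.706, -0.001, 0.0]
ft_force: [-0.4, 0.1, -0.1]
gripper_width: 70.1
```

```bash
python3 - <<'E'
from h import *
view('v11',(325,120),(245,95),130,120,3)
print(r.get_obs()['eef_pos'],r.get_obs()['clock'])
E
```

```text
[373.75538012 226.8813179  302.28566416] 42.85
```

View pics/v11.png

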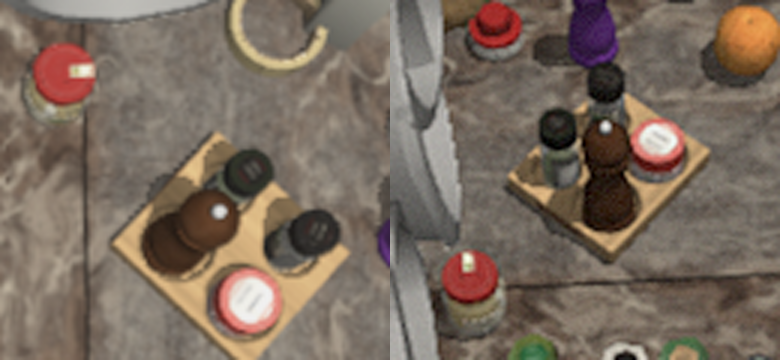

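```bash
python3 - <<'E'
from h import *
for c,bs in(('top',[(172,122,200,148),(335,132,358,158)]),('side',[(256,317,282,345),(258,174,286,206)])):
    a=cv2.imread(f'pics/{c}0.png');b=r.camera(c)[:,:,::-1]
    for x0,y0,x1,y1 in bs:
        o=[]
        for im in(a,b):
            q=im[y0:y1,x0:x1].astype(int); m=(q[:,:,2]>100)&(q[:,:,2]>1.7*q[:,:,1]); v,u=np.nonzero(m); o.append((len(u),(u.mean()+x0).round(1),(v.mean()+y0).round(1)) if len(u) else 0)
        print(c,o)
r.finish_job()
E
```

```text
top [(141, np.float64(185.7), np.float64(135.7)), (146, np.float64(185.8), np.float64(135.9))]
top [(298, np.float64(345.1), np.float64(144.1)), (300, np.float64(345.0), np.float64(144.1))]
side [(151, np.float64(267.5), np.float64(329.6)), (153, np.float64(267.6), np.float64(329.6))]
side [(219, np.float64(271.4), np.float64(186.9)), (219, np.float64(271.3), np.float64(187.0))]
the job is handed in; nothing more can be done
```

The holder is filled and the job is handed in at about 43 s. The low red-lidded pot and the brown pepper mill stand in the wide bores, and the two black-capped spice jars stand in the narrow bores.

- **Seating:** The last pictures from both cameras show all four upright in their bores. On each lowering the tool height matched the 8 mm bore floor to about a millimetre and the wrist force rose by a few newtons. I set each thing down that way before opening the fingers.
- **Look-alikes:** The lid and cap positions of the tall jar and the red-capped spice jar differ by at most 0.2 px from the first pictures, so both are where they were.
- **What disagreed:** The two cameras disagreed by up to about 10 mm across the worktop (y). I allowed for this by comparing each thing I was holding with the holder in the same picture. The gripper read about 48 mm on the mill's 50 mm head, so that grip was slightly off centre, but the mill still went down freely.

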